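# Park the slicer's lock plunger and slide the hopper off the blade

### The arm

A 6-joint arm with a two-finger parallel gripper is mounted at the origin on the work surface. World frame = base frame: x ahead of the robot, y to its left, z up, the work surface at z = 0. Lengths are in mm, angles in degrees, forces in N, time in s.
With the tool pointing down it reaches from about 375 to 900 mm from the base axis. Payload 3.1 kg.
Tool frame: the origin (TCP) lies midway between the tips of the shut fingers; the grasp point (between the pads) lies 19 mm behind it; z points along the fingers, y is the line along which they close (so a half turn about z gives the same grasp; the last joint's range is limited). The gripper opens to 87 mm and grips with 3 to 60 N. Pads are 19 mm wide; open, the fingers measure 117 mm over their backs; the gripper's body (75 mm by 190 mm) begins 51 mm behind the grasp point.
Start: joints at [-81.79, 30.224, 82.088, -0, 67.689, -10.227], TCP at [197.694, -592.886, 191.348] pointing down, gripper open.
Joint ranges: [-176.69, 176.69], [-43.24, 126.21], [12.49, 139.97], [-82, 262], [0, 151.66], [-163.58, 163.58]. Speed limits (degrees/s): [159.86, 159.86, 180, 180, 180, 180].

### API

Orientations are given as [roll, pitch, yaw] about the fixed x, y, z axes, in that order (R = Rz(yaw) Ry(pitch) Rx(roll)).
In Python, from rig import ctrl gives the robot as it stands.
- The arm moves only by the tool apply_moves, never from a script. Its argument "increments" is a list of rows, each a list of 2 entries, a list of its own where there are three numbers: the shift along the tool's x, y, z in m, then the turn about the tool's z in rad. In form: [[[dx, dy, dz], twist], ...]. A call has 1 to 12 rows; each row shifts and turns the commanded pose from where the row before left it, along the tool's axes as they then stand; what a row does not reach is not made up. A row lasts 1/8 s, in which the tool goes at most 62.5 mm and 10.7 degrees, less where a joint would pass 70% of its speed; a pose out of reach is approached as far as the arm can. A call with a gripper value outside its range is refused whole. "claw" is the opening, from -1 (shut) to 1 (fully open), set as the call begins (left out, the last holds). The fingers move at their own pace and stop on an object; "force" is the grip in N (left out, the last holds). Time passes only in rows, so rows that do not move let the fingers close. It gives the time, the measured TCP pose, the force, the opening and the grip force at its end, in the units of the state.
- ctrl.get_state(): the state, without advancing time (a new reading comes with each control period).
- ctrl.grab_frame(name): name is "scene" or "top" or "wrist"; returns a dict with "frame" (384x512x3 uint8, blue, green, red), "K" (3x3 intrinsics, pixels), "extrinsics" (4x4, takes a point from world to camera coordinates). Camera axes: x right, y up, looking along -z (the intrinsics and any distortion apply to the point x, -y, -z); pixel columns grow to the right and rows downward; lengths in mm; the calibration is good to about 2 mm. A picture is of the moment at which its call begins. There is no depth.
- ctrl.hand_in(): hands the job in; it is judged then, once.
The state is a dict: "clock": time; "qpos": joint angles; "qvel": joint speeds; "tau": joint torques, N m; "eef_pos": TCP position; "tool_rot": TCP orientation; "ft_force": force on the tool from outside, world axes, zero at the start; "moment": the same for the moment, N m; "grip_width": finger opening in mm; "gripper_force": force on a finger pad.
Only numpy, scipy, OpenCV 4.12 (cv2) and the standard library are available. Lean on these libraries where they do the work, as an engineer would, in place of code of your own. Each camera call takes 0.05 s, during which the arm holds its last target. There are 200 camera calls.

### The job

Free the bench slicer's hopper for blade cleaning: pull the plunger's bar knob up, twist it clockwise until you feel its stop, and let it settle in the rest notch so that it stays up by itself. Do not force the plunger: its pin bends easily. Then slide the hopper by its post all the way to the far end of the bed, let go, and leave the other things on the counter where they are.

Things in the scene. Friction and masses are not known exactly. Their poses are not given: they have to be found in the camera images.
- knob_grip (a point): centre of the plunger's black bar knob: an upright bar 13 mm thick (along this point's x), 44 mm long (along its y), 28 mm high (z up), on a thin vertical neck above the notched collar. The collar's highest part lies 31 mm below this point while the plunger is down. The steel guide pin sticks out sideways below the knob towards this point's +y and turns with it. The knob can only rise and turn about the vertical line through this point
- plunger (a joint): how far the plunger is pulled up, m: 0 = down (lock pin engaged in the hopper's lug), 0.014 or more = guide pin clear of the slot and of the lip before the notch, about 0.009 = at rest in the rest notch, 0.021 = shoulder against the end of travel. Spring and weight pull it down with about 5 N at 0, rising to 9 N at 0.021; grease damps it (60 N s/m)
- knob (a joint): turn of the knob, rad, clockwise from above: 0 = guide pin in its slot, hardly able to turn. A seal drags on it (0.08 N m). The rest notch lies somewhere between 0.54 and 1.47 (differs from machine to machine), 0.05 rad of play either way; a low lip stands before it, a high wall right behind it: a lifted knob turned clockwise until it meets this stop is over the notch. Let go too soon, the plunger drops back
- collar: notched steel crown collar around the plunger's axis, 55 mm across, fixed on the bracket; origin on the axis, on top of the bracket's arm (85 mm above the table), z up, axes parallel to the slicer's. Slot bottom 2 mm, notch floor 12 mm, slot walls and lip 16 mm, stop wall's top 27 mm above the origin
- guide_pin: the plunger's steel parts: a guide pin of 4 mm diameter reaching 28 mm out from the axis, and the vertical lock pin below, 10 mm diameter. Forcing the guide pin against the collar (turning before it is lifted clear, turning on against the stop, pulling on against the end of travel) bends it; about 18 N is its limit
- lug: flat steel tongue of the hopper, 40 mm wide, under the bracket's arm, with the 13 mm hole that the lock pin drops into; the origin is that of the hopper (on the table under the hopper's middle)
- slicer: the bench slicer: a low aluminium bed 200 x 300 mm (top 28 mm above the table) with an open steel hopper sliding along its +y, the plunger's bracket on its +x side. Origin on the table under the middle of the hopper in its locked place; z up. The plunger's axis is at x = 85 mm, y = 0
- handle (a point): centre of the graspable part of the hopper's handle, an upright black round post of 24 mm diameter, top 23 mm above this point, on the side of the hopper away from the plunger; it slides with the hopper. Clear all round for 60 mm below its top, except for the hopper's wall, 18 mm from the post and 27 mm below this point
- hopper (a joint): how far the hopper has slid along the slicer's +y, m: 0 = locked place over the blade, 0.110 = against the end stop. About 3 N of friction
- squeeze_bottle: bystander: white squeeze bottle, 56 mm across, 170 mm tall; origin at the centre of its underside
- spice_jar: bystander: amber jar with a steel cap, 60 mm across, 90 mm tall; origin at the centre of its underside
- bowl: bystander: steel bowl, 130 mm across, 55 mm tall; origin at the centre of its underside
- mug: bystander: white mug, 76 mm across, 90 mm tall; origin at the centre of its underside
- spatula: bystander: spatula lying on the table
- small_carton: bystander: cardboard carton 70 x 120 x 50 mm; origin at the centre of its underside
- food_can: bystander: labelled can, 74 mm across, 80 mm tall; origin at the centre of its underside

How it is judged (in metres and radians):
On the way, in this order (a step that is already met when the one before it is completed fails the run):
1. the plunger is held up in the rest notch (value of joint plunger between 0.0075 and 0.0122 m and value of joint knob above 0.4 rad), for 0.2 s.
2. the hopper is at the far end of the bed (value of joint hopper above 0.102 m), for 0.2 s.
At the end, for the whole second after the job is handed in: The plunger rests in its rest notch (pulled up 7.5 to 12.2 mm, turned clockwise more than 0.4 rad), the hopper stands still within 8 mm of its end stop, nothing is held (all of step 1 and value of joint hopper above 0.102 m and linear speed of lug below 0.01 m/s); the robot touches nothing.
It fails at once if the plunger is forced: its pin presses on the collar with more than 18 N (contact force between guide_pin and collar above 18 N).
It fails at once if the hopper is forced against the lock pin with more than 18 N (contact force between guide_pin and lug above 18 N).
It fails at once if a bystander is moved more than 30 mm (distance of any of squeeze_bottle, spice_jar, bowl, mug, spatula, small_carton, food_can from where it was at the start of the episode above 0.03 m).
It also fails if it takes over 70 s, if anything falls off the work surface, if the arm or the gripper's body presses on something with over 40 N, if the wrist force passes 120 N, or if a joint passes its speed limit or range.

## Working session

There is one attempt and no reset: what is moved stays moved. The work goes in short steps, Python scripts to look and compute and a tool call to move; the robot and the scene stay as the last step left them, time stands still between calls to the robot, and variables do not carry over. Pictures are saved under pics/ and viewed, at most 10 in all, crops included, and the job is handed in when it is done.

Besides the shell and the picture viewer there is one more tool, called after ">>>" as name(argument=value, ...) on one line, values as JSON. apply_moves: Moves the arm, as the interface text tells. Its arguments: {"type":"object","properties":{"increments":{"type":"array","items":{"type":"array"}},"claw":{"type":"number"},"force":{"type":"number"}},"required":["increments"]}

```bash
mkdir -p pics
python3 - <<'E'
from rig import ctrl
import cv2,numpy as np
for n in("scene","top"):
    f=ctrl.grab_frame(n);cv2.imwrite(f"pics/{n}0.png",f["frame"]);print(n,np.round(f["K"],1).tolist(),np.round(f["extrinsics"],3).tolist())
print(ctrl.get_state())
E
```

```text
scene [[359.9, 0.0, 256.6], [0.0, 359.9, 191.5], [0.0, 0.0, 1.0]] [[-0.229, 0.973, -0.007, 126.203], [-0.763, -0.175, 0.622, 386.764], [0.605, 0.148, 0.783, -1293.611], [0.0, 0.0, 0.0, 1.0]]
top [[348.8, 0.0, 258.3], [0.0, 348.8, 188.9], [0.0, 0.0, 1.0]] [[0.025, -1.0, -0.017, 21.268], [0.997, 0.024, 0.076, -583.379], [-0.075, -0.019, 0.997, -927.497], [0.0, 0.0, 0.0, 1.0]]
{'clock': 0.1, 'qpos': array([-8.17907491e+01,  3.02722685e+01,  8.21508033e+01, -1.34183809e-03,
        6.76881284e+01, -1.02261503e+01]), 'qvel': array([ 0.02448287, -0.17482581, -0.18023694,  0.08010044, -0.03344923,
       -0.08385116]), 'tau': array([-5.93239729e-04, -4.40985811e+01, -1.77151161e+01,  6.35828963e-02,
        5.33889164e-02, -3.70081284e-05]), 'eef_pos': array([ 197.57408179, -592.18165343,  190.47447687]), 'tool_rot': array([-1.79890346e+02, -1.85211164e-02,  1.84358940e+01]), 'ft_force': array([-0.06864125,  0.35105076,  0.07071419]), 'moment': array([-0.0539226 ,  0.03413774, -0.03783547]), 'gripper_force': 0.0, 'grip_width': 86.67940561506654}
```

View pics/scene0.png

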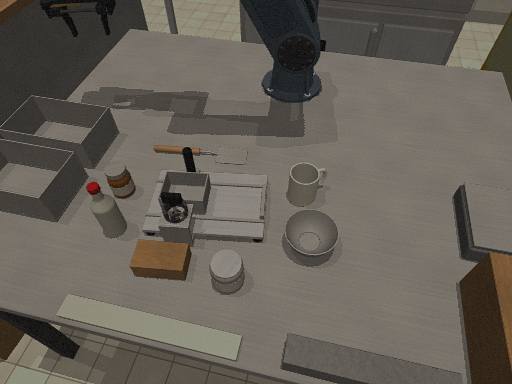

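View pics/top0.png

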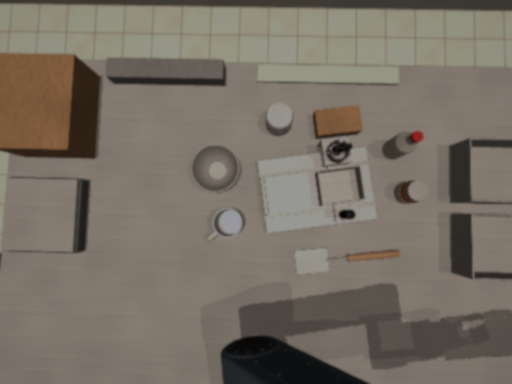

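The scene picture shows the slicer at about (210,205), with the plunger at (175,205) and the post at (189,158). In the top picture the plunger is near (340,150), the post near (347,214), and the hopper slides left (world +y). I'll zoom in.

Run:
```python
import cv2,numpy as np
a=cv2.imread("pics/scene0.png")[135:285,135:285];b=cv2.imread("pics/top0.png")[120:245,250:385]
a=cv2.resize(a,(400,400),interpolation=3);b=cv2.resize(b,(400,370),interpolation=3)
o=np.zeros((400,800,3),np.uint8);o[:,:400]=a;o[:370,400:]=b
o=cv2.convertScaleAbs(o,alpha=1.4);cv2.imwrite("pics/c0.png",o)
```

```text
(no output)
```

View pics/c0.png

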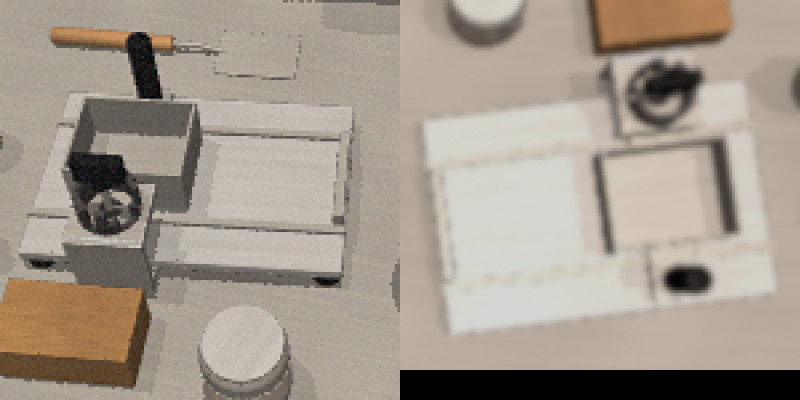

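```bash
cat > h.py <<'E'
import numpy as np
from rig import ctrl
from scipy.optimize import least_squares
def proj(f,P):
    c=f["extrinsics"][:3,:3]@np.asarray(P,float)+f["extrinsics"][:3,3]
    p=f["K"]@[c[0],-c[1],-c[2]]; return p[:2]/p[2]
def ray(f,uv,z):
    return least_squares(lambda q:proj(f,[q[0],q[1],z])-uv,[600,-200]).x
def tri(fs,uvs):
    r=least_squares(lambda q:np.concatenate([proj(f,q)-u for f,u in zip(fs,uvs)]),[600,-200,100]);return r.x,r.fun
E
python3 - <<'E'
from h import *
t=ctrl.grab_frame("top");s=ctrl.grab_frame("scene")
k=135/400
C=[ray(t,[250+x*k,120+y*k],28) for x,y in[(23,122),(343,83),(375,293),(50,333)]]
print(np.round(C,1)); C=np.array(C)
for i in range(4):
    d=C[(i+1)%4]-C[i];print(np.linalg.norm(d),np.degrees(np.arctan2(d[1],d[0])))
S=[ray(s,[135+x*.375,135+y*.375],28) for x,y in[(355,107),(70,95),(22,262),(343,268)]]
print(np.round(S,1))
print("post top",tri([t,s],[[250+290*k,120+278*k],[187,148.5]]))
print("knob",tri([t,s],[[250+272*k,120+80*k],[171.4,198]]),ray(t,[250+272*k,120+80*k],143),ray(s,[171.4,198],143))
E
```

```text
[[ 657.9   38.9]
 [ 700.7 -253.5]
 [ 509.5 -282.7]
 [ 466.     9.6]]
295.5549021754505 -81.68567458209488
193.36856002231605 -171.33437266739185
295.48522461737053 98.46873182267797
194.16529223386732 8.68506381487498
[[ 467.8   13.1]
 [ 517.8 -279.8]
 [ 718.2 -243.1]
 [ 658.8   42.9]]
post top (array([ 520.54239206, -182.1785924 ,  137.57016405]), array([ 0.87829583, -0.23879201,  0.95911597,  0.10520612]))
knob (array([ 678.76063781, -163.12141057,  141.86245206]), array([-0.23187046,  0.06623006, -0.22301365, -0.02708008])) [ 678.70248268 -163.4225016 ] [ 679.49141973 -162.07266058]
```

>>> apply_moves(increments=[[[0, 0, -0.03], 0], [[0.03, -0.01, -0.03], 0], [[0.05, -0.022, -0.02], 0], [[0.05, -0.022, -0.01], 0], [[0.05, -0.022, 0], 0], [[0.055, -0.024, 0], 0], [[0.055, -0.024, 0], 0], [[0.055, -0.024, 0], 0], [[0.055, -0.024, 0], 0], [[0.055, -0.024, 0], 0], [[0.055, -0.024, 0], 0], [[0.05, -0.022, 0], 0]])

```text
clock: 1.7
eef_pos: [653.7, -184.4, 281.0]
tool_rot: [-180.0, 0.0, 18.5]
ft_force: [0.4, -0.9, 0.6]
grip_width: 86.9
gripper_force: 0.0
```

>>> apply_moves(increments=[[[0.03, -0.012, 0], -0.1], [[0, 0, 0], -0.17], [[0, 0, 0], -0.17], [[0, 0, 0], -0.17], [[0, 0, 0], -0.17], [[0, 0, 0], -0.17], [[0, 0, 0], -0.17], [[0, 0, 0], -0.17], [[0, 0, 0], -0.13], [[0, 0, 0], 0]], claw=-0.2)

```text
clock: 2.95
eef_pos: [676.8, -165.2, 280.9]
tool_rot: [-180.0, -0.0, 99.7]
ft_force: [-0.1, -0.1, 0.5]
grip_width: 34.9
gripper_force: 0.0
```

Run:
```python
from h import *
import cv2
f=ctrl.grab_frame("wrist");cv2.imwrite("pics/w1.png",f["frame"])
st=ctrl.get_state();print(st["eef_pos"],st["tool_rot"],st["qpos"],st["grip_width"],st["clock"])
print(f["K"],f["extrinsics"]);print(proj(f,[679,-163,157]),proj(f,[679,-163,129]))
```

```text
[ 676.90724329 -165.24715549  281.01210207] [-1.79969701e+02 -2.10095324e-02  9.96682540e+01] [-2.28858984e+01  3.19263489e+01  6.42497071e+01  1.41279219e-03
  8.38607878e+01 -3.25543095e+01] 34.75977139798447 3.0
[[295.48299573   0.         248.00439154]
 [  0.         295.48299573 189.48890383]
 [  0.           0.           1.        ]] [[ 9.85668797e-01  1.68690092e-01 -8.22179116e-04 -6.38318016e+02]
 [-1.62856365e-01  9.50288426e-01 -2.65385968e-01  3.21819494e+02]
 [-4.39866762e-02  2.61716565e-01  9.64141904e-01 -4.02672684e+02]
 [ 0.00000000e+00  0.00000000e+00  0.00000000e+00  1.00000000e+00]]
[251.03882289 176.09626883] [250.82471306 170.86822282]
```

View pics/w1.png

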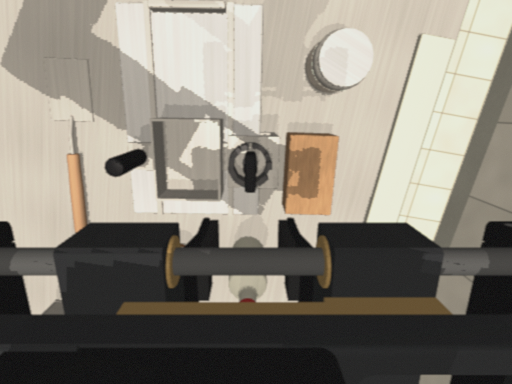

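Run:
```python
import cv2
a=cv2.imread("pics/w1.png")[125:215,200:300]
cv2.imwrite("pics/w1c.png",cv2.convertScaleAbs(cv2.resize(a,(600,540),interpolation=2),alpha=1.6,beta=20))
```

```text
(no output)
```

View pics/w1c.png

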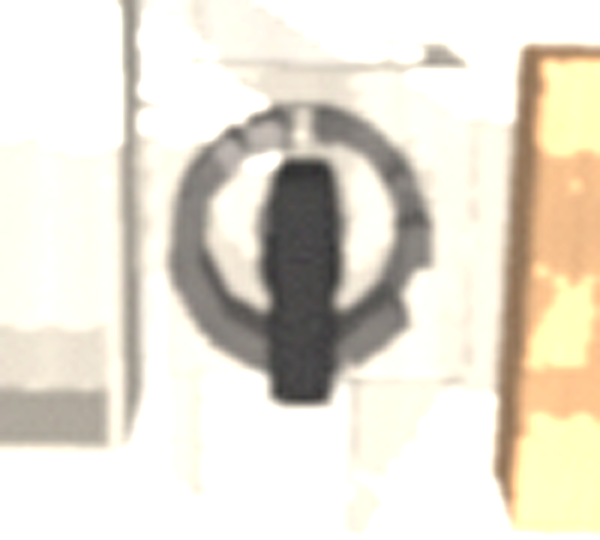

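Run:
```python
from h import *
f=ctrl.grab_frame("wrist")
for uv,z in(([250.4,172.2],157),([250,164.8],105)): print(ray(f,uv,z))
a=ray(f,[250.35,191.5],157);b=ray(f,[250.6,153],157);print(a,b,np.degrees(np.arctan2(*(b-a)[::-1])),np.linalg.norm(b-a))
# hopper rim / bed edges
for p,q,z in (((135,212),(117,5),28),((262,5),(260,120),28)):
    a=ray(f,p,z);b=ray(f,q,z);print(np.degrees(np.arctan2(*(b-a)[::-1])))
print(ray(f,[142,154],138))
```

```text
[ 677.63987385 -158.86030311]
[ 677.77162558 -160.4136307 ]
[ 681.31143372 -180.45664837] [ 674.2730508  -138.09415676] 99.43332612490461 42.94321284432489
98.55643188113311
-80.73481213332995
[ 553.13454087 -162.73901532]
```

The wrist view shows the bar upright in the picture, centred near (250,172), with the pin pointing up the image (+y). The knob is at about (677.7, -159.5), yaw 99°. I'll descend.

>>> apply_moves(increments=[[[0.0055, 0.0017, 0.02], -0.01], [[0, 0, 0.03], 0], [[0, 0, 0.03], 0], [[0, 0, 0.03], 0], [[0, 0, 0.02], 0], [[0, 0, 0.015], 0], [[0, 0, 0.01], 0], [[0, 0, 0], 0]])

```text
clock: 4.05
eef_pos: [677.5, -159.5, 125.8]
tool_rot: [-179.9, -0.0, 100.3]
ft_force: [0.8, -0.6, -0.3]
grip_width: 34.8
gripper_force: 0.0
```

Run:
```python
from h import *
import cv2
f=ctrl.grab_frame("wrist");g=ctrl.grab_frame("scene")
a=cv2.resize(f["frame"][60:300,110:390],(440,377));b=cv2.resize(g["frame"][130:270,110:240],(350,377),interpolation=2)
cv2.imwrite("pics/w2.png",cv2.hconcat([a,b]))
st=ctrl.get_state();print(st["eef_pos"],st["tool_rot"],st["ft_force"])
```

```text
[ 678.41008668 -159.8536089   127.12504067] [1.79927176e+02 4.62948619e-02 1.00359225e+02] [-0.04276162  0.55893654  0.34157292]
```

View pics/w2.png

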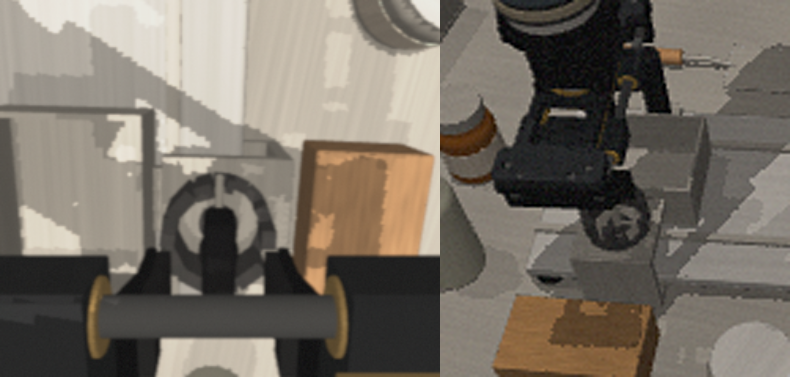

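The bar sits centred between the fingers: at x≈217 in the crop, with the fingers at 165 and 270. I'll fix the yaw and close gently.

>>> apply_moves(increments=[[[0, 0, 0], 0.02], [[0, 0, 0], 0], [[0, 0, 0], 0], [[0, 0, 0], 0], [[0, 0, 0], 0], [[0, 0, 0], 0]], claw=-1, force=10)

```text
clock: 4.9
eef_pos: [677.8, -159.6, 126.3]
tool_rot: [-180.0, -0.0, 99.2]
ft_force: [-0.5, 0.1, 0.9]
grip_width: 0.6
gripper_force: 0.0
```

Run:
```python
from rig import ctrl
s=ctrl.get_state()
for k in("eef_pos","tool_rot","ft_force","moment","grip_width","gripper_force"):print(k,s[k])
```

```text
eef_pos [ 677.80113115 -159.61985848  126.29969693]
tool_rot [-1.79996136e+02 -2.30633469e-03  9.92231315e+01]
ft_force [-0.45827443  0.11903412  0.94044698]
moment [-0.07678684 -0.14813645 -0.024298  ]
grip_width 0.5978514843143586
gripper_force 0.0
```

Run:
```python
from h import *
import cv2
f=ctrl.grab_frame("wrist");g=ctrl.grab_frame("scene")
print(proj(f,[677.8,-159.6,126.3]),proj(f,[677.8,-159.6,143]),proj(f,[677.8,-159.6,112]))
a=cv2.resize(f["frame"][110:310,180:320],(392,560),interpolation=2);b=cv2.resize(g["frame"][170:250,130:188],(406,560),interpolation=2)
cv2.imwrite("pics/w3.png",cv2.convertScaleAbs(cv2.hconcat([a,b]),alpha=1.8,beta=15))
```

```text
[249.08884689 218.29691433] [249.17608612 227.70339872] [249.02435689 211.34334314]
```

View pics/w3.png

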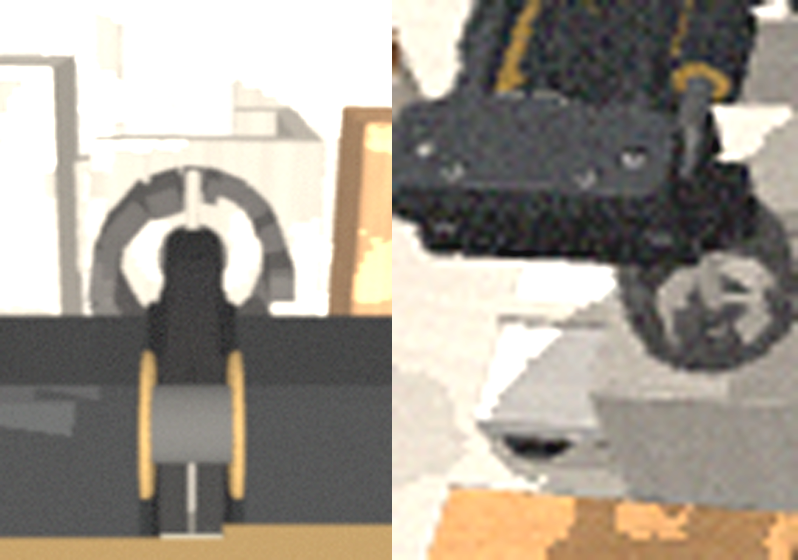

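Run:
```python
from h import *
import cv2
W=ctrl.grab_frame("wrist");S=ctrl.grab_frame("scene");T=ctrl.grab_frame("top")
print(W["extrinsics"].round(3).tolist())
def draw(f,im,ax):
    im=im.copy();K=16
    a=np.radians(99.2);y=np.array([np.cos(a),np.sin(a)]);x=np.array([np.sin(a),-np.cos(a)])
    im=cv2.resize(im,None,fx=4,fy=4,interpolation=2)
    for z in(129,157):
        p=[proj(f,[*(ax+sx*x+sy*y),z])*4 for sx,sy in((6.5,22),(6.5,-22),(-6.5,-22),(-6.5,22))]
        cv2.polylines(im,[np.int32(p)],True,(0,0,255) if z>140 else (0,255,0),1)
    for r,z in((27.5,112),(27.5,101)):
        p=[proj(f,[*(ax+r*np.cos(t)*x+r*np.sin(t)*y),z])*4 for t in np.linspace(0,6.28,40)]
        cv2.polylines(im,[np.int32(p)],True,(255,0,0) if z>110 else (255,255,0),1)
    p=proj(f,[*(ax+28*y),87])*4;cv2.circle(im,tuple(int(v) for v in p),3,(255,0,255),-1)
    return im
ax=np.array([678,-159.])
t0=draw(T,cv2.imread("pics/top0.png"),ax);s0=draw(S,cv2.imread("pics/scene0.png"),ax);w=draw(W,W["frame"],ax)
def crop(im,c,n=130):
    c=(proj(*c)*4).astype(int);return im[c[1]-n:c[1]+n,c[0]-n:c[0]+n]
P=[*ax,125]
o=cv2.hconcat([crop(t0,(T,P)),crop(s0,(S,P)),crop(w,(W,[*ax,125]))])
cv2.imwrite("pics/ov.png",cv2.convertScaleAbs(o,alpha=1.6,beta=15))
```

```text
[[0.987, 0.16, -0.0, -642.664], [-0.155, 0.952, -0.266, 270.282], [-0.042, 0.262, 0.964, -255.951], [0.0, 0.0, 0.0, 1.0]]
```

View pics/ov.png

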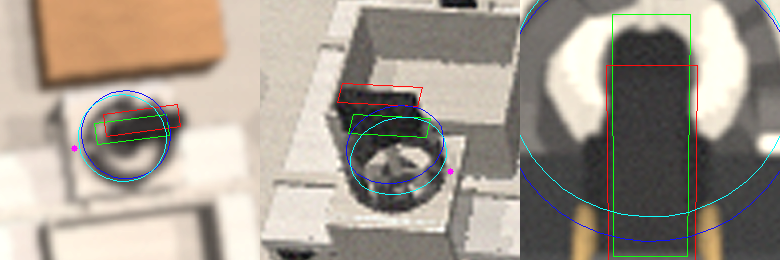

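Run:
```python
import cv2,numpy as np
from rig import ctrl
a=cv2.imread("pics/w1.png").max(2)
print("w1 rows145-200");
for r in range(146,196,2):print(r,*["%3d"%v for v in a[r,238:264]])
f=ctrl.grab_frame("wrist")["frame"];cv2.imwrite("pics/w3f.png",f);b=f.max(2)
print("w3")
for r in range(184,256,3):print(r,*["%3d"%v for v in b[r,226:273:2]])
```

```text
w1 rows145-200
146  88  77  87  92 100 105 111 107  97  81  90 126 137 116  81  63  63  65  65  65  68  72  74  86 110 137
148  86  73  71  91 104 108 109 109 100  89 100 129 140 126 106  85  79  82  84  78  73  73  73  76  75  80
150 105 103  98 105 118 128 146 159 145 117 113 121 124 118 117 122 125 130 136 134 126 112  97  80  74  73
152 105 117 149 193 220 225 223 188 118  52  31  31  31  31  32  35  61 100 129 138 142 149 153 127  93  72
154 116 142 156 164 165 160 134  88  40  24  23  24  24  26  26  28  28  63 108 138 150 160 162 160 142 101
156 159 163 163 165 164 152 115  66  36  33  34  32  31  33  30  31  30  48  92 128 152 161 163 163 164 143
158 166 164 162 166 159 133  84  44  32  35  35  35  33  34  33  33  33  42  78 120 148 161 162 163 165 161
160 165 164 162 160 136  94  60  39  31  34  34  35  35  34  33  32  28  35  67 108 136 151 160 163 163 165
162 164 165 163 152 123  84  60  40  31  33  35  35  36  32  33  34  33  32  56  94 135 159 163 165 165 163
164 161 161 163 159 130  84  46  30  30  35  33  32  36  34  34  32  27  34  61 105 144 161 164 166 165 164
166 1
[... 3317 characters left out ...]

235  33  32  38  62  39  18  24  28  28  28  30  28  30  29  29  29  24  22  39  61  39  30  32  32
238  32  33  61 103  83  30  28  28  27  26  30  26  32  32  30  27  27  28  82 104  62  31  34  32
241  33  29  78 113  98  40  30  28  29  29  30  27  24  30  27  33  27  37  95 113  76  32  33  36
244  33  32  94 118  93  39  25  35  28  28  26  28  31  28  30  29  28  37  92 118  93  32  34  30
247  34  36  98 124  89  44  40  40  40  41  41  39  39  41  40  42  38  42  86 124  99  35  37  34
250  41  39 104 125  78  59  61  62  59  62  61  61  58  60  60  61  62  62  73 123 104  38  43  41
253  41  38 107 124  76  64  68  67  67  68  67  65  66  68  67  67  67  66  79 129 108  39  38  41
```

Run:
```python
from h import *
W3=ctrl.grab_frame("wrist")
W1={"K":W3["K"],"extrinsics":np.array([[9.85668797e-01,1.68690092e-01,-8.22179116e-04,-6.38318016e+02],[-1.62856365e-01,9.50288426e-01,-2.65385968e-01,3.21819494e+02],[-4.39866762e-02,2.61716565e-01,9.64141904e-01,-4.02672684e+02],[0,0,0,1]])}
S=ctrl.grab_frame("scene");T=ctrl.grab_frame("top")
print("far top",tri([W1,W3],[[250.5,155],[248.5,204]]))
print("far bot",tri([W1,W3],[[250.5,151.5],[248.5,192.5]]))
for z in(115,130,145,157):print(z,"near top",ray(W1,[250.3,191.7],z),"far",ray(W1,[250.5,155],z))
# collar outer edge +y: W1 row 142 ; W3 row 170
print("collar far",tri([W1,W3],[[250.5,142.2],[249,170]]))
```

```text
far top (array([ 674.38756154, -140.94086264,  152.29606067]), array([-0.20038226, -0.00932764,  0.10865267,  0.00415234]))
far bot (array([ 674.34799878, -140.27358485,  129.94683675]), array([-0.26404554, -0.01338657,  0.15069622,  0.00638373]))
115 near top [ 683.5437844  -192.32666875] far [ 675.85294765 -146.51237725]
130 near top [ 682.7196565  -188.15610971] far [ 675.35095787 -144.26079407]
145 near top [ 681.89552859 -183.98555068] far [ 674.84896809 -142.00921088]
157 near top [ 681.23622626 -180.64910345] far [ 674.44737627 -140.20794433]
collar far (array([ 673.87753284, -134.68689611,   83.22472267]), array([-0.1205444 , -0.00698214,  0.07462475,  0.00369977]))
```

>>> apply_moves(increments=[[[0, 0, -0.002], 0], [[0, 0, -0.002], 0], [[0, 0, 0], 0]])

```text
clock: 5.72
eef_pos: [678.1, -159.7, 130.8]
tool_rot: [180.0, 0.0, 99.2]
ft_force: [0.2, -0.2, 0.0]
grip_width: 0.5
gripper_force: 0.0
```

Run:
```python
from rig import ctrl
import cv2
s=ctrl.get_state()
for k in("eef_pos","ft_force","moment","grip_width","gripper_force"):print(k,s[k])
f=ctrl.grab_frame("wrist")["frame"];b=f.max(2)
for r in range(184,226,3):print(r,*["%3d"%v for v in b[r,226:273:2]])
g=ctrl.grab_frame("scene")["frame"];cv2.imwrite("pics/s4.png",g);cv2.imwrite("pics/w4.png",f)
```

```text
eef_pos [ 678.05258256 -159.70708483  130.76309771]
ft_force [ 0.20079485 -0.24161684  0.02825728]
moment [ 0.00997657 -0.12301007  0.02725581]
grip_width 0.4795956929890477
gripper_force 0.0
184  64  64  64  59  61  63  64  71  85 107 126 137 125 134 134 136 139 138 152 159 121  67  63  61
187  64  64  63  91 143 154 162 154 139 135 122 138 123 133 136 137 137 138 153 162 166 135  58  49
190  65  66 118 160 163 165 147 119  66  32  46  59  45  29  63 113 138 140 160 161 163 157  78  58
193  78 141 166 162 162 164 102  31  20  23  24  23  25  26  23  26  87 139 158 162 165 164 140  74
196 142 164 167 162 164 135  62  23  25  24  23  24  20  22  17  25  49 113 154 163 165 164 161 122
199 145 161 166 161 161 112  56  23  24  27  22  26  22  27  17  20  40  98 149 164 166 164 161 116
202 141 151 162 161 161 107  48  22  29  29  29  31  27  28  26  27  32 111 162 163 165 164 156 117
205 142 142 152 159 165 149  57  29  30  27  29  29  29  26  29  25  56 148 165 164 165 152 139  94
208 123 142 140 139 146 158  84  26  27  29  27  30  33  28  29  27  66 159 164 163 160 142 114  63
211  68 134 143 136 139 114  32  24  26  28  30  26  32  30  28  29  41 135 154 141 143 126  71  66
214  45  72 136 137 137  88  25  26  31  27  32  27  29  28  26  26  23  76 136 142 131  77  48  58
217  45  44  63 109  94  50  25  25  31  30  31  28  26  26  26  27  23  52  99  85  48  44  47  43
220  45  44  47  39  21  19  23  29  26  32  28  31  29  29  29  26  26  16  26  36  48  46  47  47
223  34  33  32  28  25  20  24  28  31  31  30  30  29  29  30  28  25  22  22  21  36  33  35  34
```

Run:
```python
import cv2,numpy as np
w=cv2.imread("pics/w4.png")[170:290,200:300];s=cv2.imread("pics/s4.png")[160:240,125:195];w1=cv2.imread("pics/w1.png")[205:305,180:315]
st=lambda a:np.clip((a.astype(float)-10)*4.5,0,255).astype(np.uint8)
o=[cv2.resize(st(a),(int(a.shape[1]*420/a.shape[0])//1,420),interpolation=1)[:,:390] for a in(w,s)]
cv2.imwrite("pics/v9.png",cv2.hconcat(o));print(o[0].shape,o[1].shape)
```

```text
(420, 350, 3) (420, 367, 3)
```

View pics/v9.png

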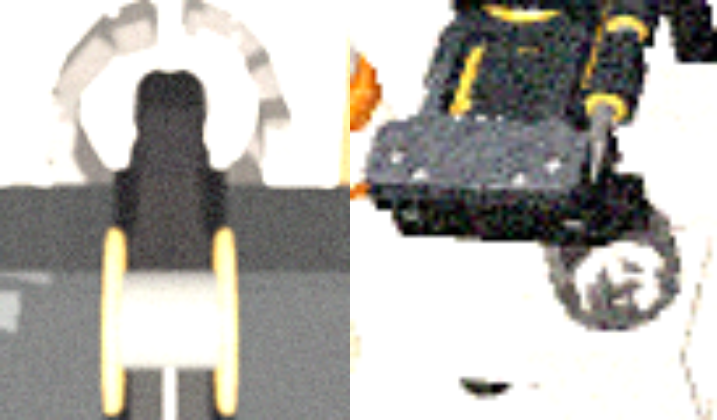

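The closed fingers hold nothing, so the knob's height is in doubt. I'll rise and take views from two lateral positions to measure it.

>>> apply_moves(increments=[[[0, 0, -0.03], 0], [[0, 0, -0.03], 0], [[0, -0.03, -0.03], 0], [[0, -0.03, 0], 0], [[0, 0, 0], 0], [[0, 0, 0], 0]], claw=-0.2)

```text
clock: 6.58
eef_pos: [619.3, -169.3, 220.3]
tool_rot: [179.9, 0.0, 99.2]
ft_force: [-1.1, 0.3, -0.7]
grip_width: 34.6
gripper_force: 0.0
```

```bash
cat > cap.py <<'E'
import sys,pickle,cv2
from h import *
n=sys.argv[1];f=ctrl.grab_frame("wrist");pickle.dump(f,open(n+".pkl","wb"));cv2.imwrite(f"pics/{n}.png",f["frame"])
c=proj(f,[678,-161,143]);print(c);b=f["frame"].max(2);u,v=int(c[0]),int(c[1])
for r in range(v-36,v+37,3):print(r,*["%3d"%x for x in b[r,u-36:u+37:2]])
print(u-36)
E
python3 cap.py L
```

```text
[311.39998622 190.10276202]
154 137 160 164 169 154 140 140 136 104  77  59  48  58 153 174  82  55  95 148 213 229 224 203 176 168 161 158 174 193 191 147  83  84 102 188 202 202
157 142 161 162 155 142 121  60  87  98  46  52  59  67 101 164  68  67  93  95  96 104 142 157 158 162 163 160 166 175 173 126  82  83 118 176 201 203
160 142 160 155 143  98  48  44  51  61  49  66  75  73  69 100 109  74  69  73  74  74  74 114 144 154 163 161 169 177 173 114  85  81 134 185 203 208
163 144 159 136  77  46  47  60  73  74  71  69  76  87 106 126 137 139 140 146 131  79  70  63  93 142 163 160 170 174 173 102  87  85 148 200 204 210
166 152 153  83  45  49  66  75  76  73 112 149 142 126 134 114  57  33  33  32  35  49  55  49  47  59 114 153 173 176 164  93  86  88 160 203 206 204
169 152 121  45  56  71  74  73  84 142 151 107  68  82 133  85  21  22  21  29  24  26  23  41  71  73  91 161 175 177 156  89  85  92 173 206 202 204
172 151  88  46  65  72  75 110 157 160  92  72  66  88 132  74  19  21  28  31  29  25  24  29  42  64  70 140 179 174 144  87  84  97 180 202 199 200
175 146 
[... 2031 characters left out ...]
 180  83  47  48  44  46  97 209 219 220 173  81  86  86  83 134 199 215 211 213 208 208
217 233 234 235 234 235 233 202 159 184 231 235 234 228 213 217 217 220 219 222 219 220 219 218 218 218 152  82  85  85  84 148 209 214 210 210 209 209
220 234 211 108 101 101 128  62  19  18  97 229 234 227 204 217 218 218 218 219 215 218 218 220 219 220 165  91  87  84  86 157 217 217 216 213 216 213
223 235 195  38  30  31  29  26  23  20  32 183 235 225 200 218 218 218 218 217 216 219 171  72  69  69  66  48  38  39  38  49  68  67  68  65  69  65
226 234 195  42  31  28  30  27  20  17  21  63 208 225 206 218 219 217 219 216 217 216 101  26  32  32  30  32  32  31  31  34  33  35  34  30  32  32
275
```

>>> apply_moves(increments=[[[0, 0.03, 0], 0], [[0, 0.045, 0], 0], [[0, 0.045, 0], 0], [[0, 0, 0], 0], [[0, 0, 0], 0]])

```text
clock: 7.25
eef_pos: [736.7, -149.6, 219.0]
tool_rot: [-179.9, -0.0, 99.3]
ft_force: [0.0, -0.4, -0.5]
grip_width: 34.9
gripper_force: 0.0
```

```bash
python3 cap.py R
```

```text
[185.58539841 191.15733668]
155 157 161 162 161 160 130  82  84  84  97 196 179 179 156 138 137 137 130 122  89  47  70 163 173  85  52  57 102 143 214 171 161 157 158 161 164 160
158 157 160 162 161 160 135  84  84  84  85 177 164 158 151 128  87  54  63  71  57  41  49 143 139  93  76  54  83  84  72 123 144 157 159 163 164 161
161 155 160 162 161 159 141  87  83  83  85 177 166 146  97  54  59  74  72  70  58  62 116 133 113  68  79 116  92  76  73  74  71  97 139 152 165 160
164 155 157 161 162 161 147  89  84  85  81 163 154  88  71  72  69  72  92 114 143 159 140 132 131 127 135 134 136 141 162  90  69  62  75 138 164 162
167 155 158 161 163 159 153  93  83  84  83 106  83  75  72  71  55  53  38  29  32  33  51 112 133 124 134 136 138 140 160 151  73  62  52  84 137 147
170 157 159 160 162 167 211 120  83  84  78  71  72  74  67  37  22  22  26  26  20  17  17  70 128  86  63  89 130 150 160 113  74  74  72  60 109 151
173 155 159 160 163 173 221 138  83  81  69  71  72  64  38  28  29  33  30  30  28  17  21  68 130  87  61  61  73 132 155 164 133  68  67  59  72 136
176 172 
[... 2031 characters left out ...]
  69  34  34  32  33  84 217 233 232 232 231 231 232 233 234 232 232 232 191 123 205 216
218 105 102 103 105 102  96 178 199 104 200 233 232 232 232 231 233 227 222 211 199 233 232 232 231 231 231 231 168  78  71 147 230 229 190 113 200 216
221 213 213 213 215 214 214 217 202 194 227 227 228 228 228 227 232 224 222 217 210 232 231 231 232 231 232 195  44  20  23  31  34  29  28  64 189 216
224  33  28  35  32  28  33  30  31  31  28  30  31  31  32  36 189 225 221 217 184 231 231 232 232 232 228 104  21  21  21  28  26  27  28  49 178 216
227  31  30  31  29  33  32  31  31  33  33  34  33  34  32  27 162 225 220 217 175 228 231 231 232 232 156  23  23  23  23  31  29  26  27  51 178 216
149
```

Run:
```python
from h import *
import pickle
L,R=[pickle.load(open(n+".pkl","rb")) for n in"LR"]
for a,b in(([317.9,215],[188.8,215.8]),([307,215],[177.9,215.8]),([312.5,215],[183.4,215.8])):print(tri([L,R],[a,b]))
# collar slot/pin far tip in L (col~304,row~154..157), R (col~195,row~157)
print("pin tip",tri([L,R],[[303,156],[194.5,157]]))
for d in(-1,1):print(tri([L,R],[[312.5,215],[183.4+d,215.8]])[0])
```

```text
(array([ 685.6513017 , -180.13327812,  155.80713392]), array([-0.00145282, -0.18854578,  0.00109044,  0.18781943]))
(array([ 675.73988981, -181.77621746,  155.7345184 ]), array([-0.00137134, -0.17802576,  0.00102939,  0.17735715]))
(array([ 680.74186615, -180.9472744 ,  155.77064452]), array([-0.00141245, -0.18333301,  0.00106019,  0.18263552]))
pin tip (array([ 674.41728637, -137.12671575,   90.63599062]), array([ 0.00043824,  0.07570226, -0.00033255, -0.07548626]))
[ 680.17633005 -180.30262047  157.72536523]
[ 681.31617922 -181.60193308  153.78558702]
```

```bash
python3 - <<'E'
import cv2
b=cv2.imread("pics/w1.png").max(2)
for r in range(214,262,4):
  print(r,"L",*["%3d"%x for x in b[r,184:224:2]]," R",*["%3d"%x for x in b[r,276:316:2]])
E
python3 - <<'E'
from rig import ctrl
s=ctrl.get_state();print(s["eef_pos"],s["qpos"],s["grip_width"],s["ft_force"])
E
```

```text
214 L 212 213 217 215 214 213 214 215 214 213 214 218 216 217 214 214 214 215 216 202  R 216 216 215 216 212 213 213 199 193 202 204 202 184 198 203 204 207 202 198 205
218 L 213 217 217 215 215 215 215 216 217 191  98  63  84 184 211 211 210 214 215 211  R 216 216 208 211 213 172  70  63  91 179 217 214 214 215 214 216 215 213 214 213
222 L 213 217 215 214 213 214 215 216 193  71  19  23  20  28  30  27  25 137 210 213  R 216 140  29  26  26  25  21  20  19  85 203 214 214 215 215 216 214 213 214 213
226 L 214 217 214 214 214 214 215 207  98  19  23  21  23  28  31  29  25 110 207 213  R 214 115  24  27  26  30  21  19  23  20 105 210 215 215 216 214 214 213 214 214
230 L 200 208 213 214 213 214 213 135  23  22  18  22  31  25  30  25  26 110 206 213  R 214 111  27  30  29  28  30  23  17  19  19 121 214 214 217 214 213 214 213 215
234 L 197 195 194 194 210 202 107  22  19  21  19  26  28  31  27  27  24  90 204 213  R 210  94  24  28  28  29  26  24  24  19  24  23 109 208 217 214 214 215 214 216
238 L 198 195 194 184 109  28  18  20  23  23  28  28  31  31  30  23  26  92 206 213 
[... 427 characters left out ...]
 59  62  61  59  60  60  59  62  65  69  67  70  70  64  58  61  59  60  59  59  R  58  60  60  58  60  60  60  58  61  59  60  61  60  59  61  59  58  59  60  60
254 L  66  68  67  68  65  68  67  70  68  67  66  69  72  69  66  69  67  67  67  69  R  69  65  69  66  67  67  69  68  68  67  67  68  66  69  69  66  68  68  68  68
258 L  72  72  72  71  72  72  70  72  72  70  71  71  72  73  71  72  72  72  71  71  R  72  72  72  73  73  73  72  72  72  72  72  71  69  72  71  72  69  72  72  70
[ 736.33920458 -149.83025498  219.56078909] [-1.99902730e+01  3.94729430e+01  5.92012864e+01 -1.33753700e-02
  8.14304204e+01 -2.92199863e+01] 34.831850232148405 [-0.40604162 -0.22062641 -0.51623879]
```

The stereo views put the bar top at z≈156 as assumed. The finger gap (60 px for 35 mm) and the tip row show the real fingertips about 30 mm above the stated TCP, so the fingers closed just above the bar. I'll return and go lower, stepping down.

>>> apply_moves(increments=[[[0, -0.03, 0], 0], [[0, -0.03, 0.015], 0], [[0, 0, 0.03], 0], [[0, 0, 0.03], 0], [[0, 0, 0.014], 0], [[0, 0, 0.004], 0], [[0, 0, 0.004], 0], [[0, 0, 0], 0]])

```text
clock: 8.3
eef_pos: [678.3, -159.8, 124.1]
tool_rot: [179.9, 0.0, 99.2]
ft_force: [0.1, -0.4, 0.1]
grip_width: 34.7
gripper_force: 0.0
```

>>> apply_moves(increments=[[[0, 0, 0.003], 0], [[0, 0, 0.003], 0], [[0, 0, 0], 0]])

```text
clock: 8.68
eef_pos: [677.6, -159.5, 117.0]
tool_rot: [-180.0, -0.0, 99.2]
ft_force: [-0.0, 0.1, 0.3]
grip_width: 34.7
gripper_force: 0.0
```

>>> apply_moves(increments=[[[0, 0, 0.003], 0], [[0, 0, 0.003], 0], [[0, 0, 0], 0]])

```text
clock: 9.05
eef_pos: [677.5, -159.5, 110.9]
tool_rot: [-180.0, -0.0, 99.2]
ft_force: [-0.6, -0.1, 0.5]
grip_width: 34.6
gripper_force: 0.0
```

>>> apply_moves(increments=[[[0, 0, 0.003], 0], [[0, 0, 0.003], 0], [[0, 0, 0], 0]])

```text
clock: 9.43
eef_pos: [677.5, -159.5, 104.9]
tool_rot: [-180.0, -0.0, 99.2]
ft_force: [-0.9, 0.4, -0.1]
grip_width: 34.9
gripper_force: 0.0
```

>>> apply_moves(increments=[[[0, 0, 0], 0], [[0, 0, 0], 0], [[0, 0, 0], 0], [[0, 0, 0], 0], [[0, 0, 0], 0]], claw=-1, force=10)

```text
clock: 10.05
eef_pos: [678.0, -159.6, 105.5]
tool_rot: [180.0, 0.0, 99.2]
ft_force: [0.3, 0.5, 0.2]
grip_width: 13.2
gripper_force: 10.0
```

Gripped: 13.2 mm wide at 10 N. Now I'll firm up and lift slowly.

>>> apply_moves(increments=[[[0, 0, 0], 0], [[0, 0, -0.001], 0], [[0, 0, -0.002], 0], [[0, 0, -0.002], 0], [[0, 0, 0], 0]], force=25)

```text
clock: 10.68
eef_pos: [677.9, -159.6, 110.2]
tool_rot: [180.0, -0.0, 99.2]
ft_force: [3.7, -0.4, -6.3]
grip_width: 12.8
gripper_force: 25.0
```

```bash
cat > st.py <<'E'
from rig import ctrl
s=ctrl.get_state()
for k in("clock","eef_pos","tool_rot","ft_force","moment","grip_width","gripper_force"):print(k,s[k])
E
python3 st.py
```

```text
clock 10.675
eef_pos [ 677.887445   -159.60852968  110.16921822]
tool_rot [ 1.79996490e+02 -6.42382712e-03  9.92190453e+01]
ft_force [ 3.72227842 -0.42327324 -6.32691398]
moment [-0.08145385 -0.62796054 -0.0810745 ]
grip_width 12.795804503638752
gripper_force 24.989075660705566
```

>>> apply_moves(increments=[[[0, 0.0003, -0.002], 0], [[0, 0, -0.002], 0], [[0, 0, -0.002], 0], [[0, 0, -0.002], 0], [[0, 0, -0.002], 0], [[0, 0, -0.002], 0], [[0, 0, 0], 0], [[0, 0, 0], 0]])

```text
clock: 11.68
eef_pos: [677.9, -159.5, 122.3]
tool_rot: [-180.0, -0.0, 99.2]
ft_force: [1.8, -1.1, -8.5]
grip_width: 13.0
gripper_force: 25.0
```

```bash
python3 st.py
```

```text
clock 11.675
eef_pos [ 677.94154863 -159.54847271  122.34715192]
tool_rot [-1.79980479e+02 -6.49540630e-03  9.92260052e+01]
ft_force [ 1.84859855 -1.07508324 -8.48823614]
moment [-0.22350144 -0.54559363 -0.09784366]
grip_width 13.001156110283661
gripper_force 24.9872624874115
```

Lifted about 17 mm. Lowering the grip to 18 N caps the torque that can reach the pin. Now I'll turn clockwise.

>>> apply_moves(increments=[[[0, 0, 0], 0], [[0, 0, 0], 0.05], [[0, 0, 0], 0.05], [[0, 0, 0], 0.05], [[0, 0, 0], 0]], force=18)

```text
clock: 12.3
eef_pos: [678.2, -159.6, 122.4]
tool_rot: [180.0, 0.0, 90.7]
ft_force: [1.7, -0.5, -8.3]
grip_width: 13.2
gripper_force: 18.0
```

```bash
python3 st.py
```

```text
clock 12.3
eef_pos [ 678.23181414 -159.56412163  122.35379061]
tool_rot [1.79986252e+02 2.02916696e-03 9.06729174e+01]
ft_force [ 1.66219746 -0.48193401 -8.27380563]
moment [-0.17239702 -0.56860431 -0.06570207]
grip_width 13.230303591406146
gripper_force 17.98863261938095
```

>>> apply_moves(increments=[[[0, 0, 0], 0.05], [[0, 0, 0], 0.05], [[0, 0, 0], 0.05], [[0, 0, 0], 0.05], [[0, 0, 0], 0.05], [[0, 0, 0], 0.05]])

```text
clock: 13.05
eef_pos: [678.9, -159.6, 122.6]
tool_rot: [179.9, -0.0, 73.4]
ft_force: [3.5, 0.0, -8.3]
grip_width: 12.6
gripper_force: 18.0
```

```bash
python3 st.py
```

```text
clock 13.05
eef_pos [ 678.86121494 -159.63423799  122.56474742]
tool_rot [ 1.79903075e+02 -7.06885768e-03  7.34240184e+01]
ft_force [ 3.45434104  0.02900096 -8.33385082]
moment [-0.15982961 -0.77130047  0.08064474]
grip_width 12.598336678369883
gripper_force 17.999494671821594
```

>>> apply_moves(increments=[[[0, 0, 0], 0.04], [[0, 0, 0], 0.03], [[0, 0, 0], 0]])

```text
clock: 13.42
eef_pos: [678.9, -159.7, 122.6]
tool_rot: [179.9, -0.0, 69.5]
ft_force: [3.9, -1.6, -8.2]
grip_width: 13.1
gripper_force: 18.0
```

```bash
python3 st.py
```

```text
clock 13.425
eef_pos [ 678.89767307 -159.68856098  122.60310477]
tool_rot [ 1.79896692e+02 -1.69429809e-02  6.94585836e+01]
ft_force [ 3.93432322 -1.60965499 -8.18942826]
moment [-0.23914926 -0.996592    0.05202561]
grip_width 13.091374901726022
gripper_force 17.99385577440262
```

>>> apply_moves(increments=[[[0, 0, 0], 0.03], [[0, 0, 0], 0.03], [[0, 0, 0], 0.02]])

```text
clock: 13.8
eef_pos: [679.1, -159.8, 122.7]
tool_rot: [179.9, -0.0, 64.8]
ft_force: [4.6, -1.1, -9.2]
grip_width: 13.0
gripper_force: 18.0
```

```bash
python3 st.py
```

```text
clock 13.8
eef_pos [ 679.05088197 -159.77145448  122.67206193]
tool_rot [ 1.79876107e+02 -2.58174643e-02  6.47724197e+01]
ft_force [ 4.59174796 -1.12717983 -9.24198463]
moment [-0.14171597 -1.13701884  0.06873506]
grip_width 12.984818463162881
gripper_force 18.002872467041016
```

>>> apply_moves(increments=[[[0.0003, 0.0007, 0], 0.03], [[0, 0, 0], 0.03], [[0, 0, 0], 0.02]])

```text
clock: 14.18
eef_pos: [679.2, -159.8, 122.5]
tool_rot: [179.9, -0.0, 60.2]
ft_force: [4.4, -0.9, -7.8]
grip_width: 12.5
gripper_force: 18.0
```

```bash
python3 st.py
```

```text
clock 14.175
eef_pos [ 679.23465331 -159.8084382   122.46716357]
tool_rot [ 1.79945208e+02 -3.30642906e-03  6.01825073e+01]
ft_force [ 4.35310871 -0.90299143 -7.75176005]
moment [-0.29198882 -1.09333942  0.10942946]
grip_width 12.518580191705848
gripper_force 18.003709316253662
```

>>> apply_moves(increments=[[[0, 0.0005, 0], 0.03], [[0, 0, 0], 0.03], [[0, 0, 0], 0]])

```text
clock: 14.55
eef_pos: [679.3, -159.9, 122.3]
tool_rot: [180.0, -0.0, 56.8]
ft_force: [5.0, -1.4, -8.1]
grip_width: 13.0
gripper_force: 18.0
```

```bash
python3 st.py
```

```text
clock 14.55
eef_pos [ 679.33870098 -159.90332173  122.34086604]
tool_rot [ 1.79993837e+02 -1.58692254e-03  5.67949851e+01]
ft_force [ 5.0045103  -1.42863438 -8.13131083]
moment [-0.29387657 -0.96073451  0.00637289]
grip_width 13.017914143091685
gripper_force 17.994592487812042
```

>>> apply_moves(increments=[[[0, 0, 0], 0.03], [[0, 0, 0], 0]])

```text
clock: 14.8
eef_pos: [679.4, -159.9, 122.4]
tool_rot: [180.0, -0.0, 55.1]
ft_force: [5.1, -1.5, -7.9]
grip_width: 13.3
gripper_force: 18.0
```

```bash
python3 st.py
```

```text
clock 14.8
eef_pos [ 679.40492937 -159.93485686  122.38041516]
tool_rot [ 1.79983600e+02 -1.30569515e-03  5.50787877e+01]
ft_force [ 5.11253251 -1.45484864 -7.94377437]
moment [-0.31347901 -1.0409881   0.0030461 ]
grip_width 13.275588485873417
gripper_force 17.99521118402481
```

>>> apply_moves(increments=[[[0, 0, 0], 0.03], [[0, 0, 0], 0.03], [[0, 0, 0], 0]])

```text
clock: 15.18
eef_pos: [679.5, -160.0, 122.4]
tool_rot: [180.0, -0.0, 51.6]
ft_force: [4.8, -2.6, -8.1]
grip_width: 13.0
gripper_force: 18.0
```

```bash
python3 st.py|grep -E "rot|fo|mom|eef"
```

```text
eef_pos [ 679.52464662 -160.0018696   122.43026436]
tool_rot [ 1.79967293e+02 -6.26342661e-03  5.16239659e+01]
ft_force [ 4.7855529  -2.59357667 -8.1063764 ]
moment [-0.30798058 -1.07023098  0.06214911]
gripper_force 17.996404767036438
```

>>> apply_moves(increments=[[[0, 0, 0], 0.03], [[0, 0, 0], 0]])

```text
clock: 15.42
eef_pos: [679.6, -160.0, 122.5]
tool_rot: [180.0, -0.0, 49.9]
ft_force: [4.9, -1.9, -7.5]
grip_width: 12.8
gripper_force: 18.0
```

```bash
python3 st.py|grep -E "rot|fo|mom|eef"
```

```text
eef_pos [ 679.56679774 -160.04269407  122.46011788]
tool_rot [ 1.79960244e+02 -5.30771459e-03  4.99077305e+01]
ft_force [ 4.94575164 -1.93735477 -7.45735232]
moment [-0.39613011 -1.01753183  0.04852871]
gripper_force 17.99646019935608
```

0.86 rad so far, no stop yet. Continuing.

>>> apply_moves(increments=[[[0, 0, 0], 0.03], [[0, 0, 0], 0.03], [[0, 0, 0], 0]])

```text
clock: 15.8
eef_pos: [679.6, -160.1, 122.5]
tool_rot: [179.9, -0.0, 46.5]
ft_force: [4.1, -1.0, -8.7]
grip_width: 12.7
gripper_force: 18.0
```

```bash
python3 st.py|grep -E "rot|fo|mom|eef"
```

```text
eef_pos [ 679.63250604 -160.12942672  122.47517503]
tool_rot [ 1.79948164e+02 -8.79106028e-03  4.64697354e+01]
ft_force [ 4.09389388 -0.95309015 -8.73935154]
moment [-0.38916627 -1.13093389  0.04422787]
gripper_force 17.996156215667725
```

>>> apply_moves(increments=[[[0, 0, 0], 0.03], [[0, 0, 0], 0]])

```text
clock: 16.05
eef_pos: [679.7, -160.2, 122.5]
tool_rot: [179.9, -0.0, 44.8]
ft_force: [5.9, -1.3, -8.1]
grip_width: 12.9
gripper_force: 18.0
```

```bash
python3 st.py|grep -E "rot|fo|mom|eef"
```

```text
eef_pos [ 679.70870951 -160.15235364  122.5144715 ]
tool_rot [ 1.79937752e+02 -1.45968741e-02  4.47500786e+01]
ft_force [ 5.87602516 -1.26042643 -8.05533593]
moment [-0.4091529  -1.13511043  0.02314613]
gripper_force 17.996174097061157
```

>>> apply_moves(increments=[[[0, 0, 0], 0.03], [[0, 0, 0], 0.03], [[0, 0, 0], 0]])

```text
clock: 16.42
eef_pos: [679.8, -160.2, 122.6]
tool_rot: [179.9, -0.0, 41.3]
ft_force: [5.8, -2.9, -8.8]
grip_width: 12.8
gripper_force: 18.0
```

```bash
python3 st.py|grep -E "rot|fo|mom|eef"
```

```text
eef_pos [ 679.78466967 -160.24565365  122.56701037]
tool_rot [ 1.79923254e+02 -1.88445144e-02  4.13166650e+01]
ft_force [ 5.78941245 -2.89576818 -8.75198682]
moment [-0.478385   -1.10780757  0.02058334]
gripper_force 17.995905876159668
```

>>> apply_moves(increments=[[[0, 0, 0], 0.03], [[0, 0, 0], 0]])

```text
clock: 16.68
eef_pos: [679.8, -160.3, 122.6]
tool_rot: [179.9, -0.0, 39.6]
ft_force: [5.6, -2.9, -8.7]
grip_width: 13.2
gripper_force: 18.0
```

```bash
python3 st.py|grep -E "rot|fo|mom|eef"
```

```text
eef_pos [ 679.81644268 -160.3064753   122.5965811 ]
tool_rot [ 1.79919013e+02 -2.37400513e-02  3.95927609e+01]
ft_force [ 5.63297178 -2.92258072 -8.67353975]
moment [-0.45579526 -1.12598408  0.02260376]
gripper_force 17.995777130126953
```

>>> apply_moves(increments=[[[0, 0, 0], 0.03], [[0, 0, 0], 0.03], [[0, 0, 0], 0]])

```text
clock: 17.05
eef_pos: [679.9, -160.4, 122.6]
tool_rot: [179.9, -0.0, 36.2]
ft_force: [5.7, -3.7, -7.9]
grip_width: 13.4
gripper_force: 18.0
```

```bash
python3 st.py|grep -E "rot|fo|mom|eef"
```

```text
eef_pos [ 679.90230503 -160.39746874  122.57989033]
tool_rot [ 1.79906906e+02 -3.08140925e-02  3.61552191e+01]
ft_force [ 5.74790531 -3.6990229  -7.88171429]
moment [-0.48532908 -1.15096445  0.04974763]
gripper_force 17.99537569284439
```

>>> apply_moves(increments=[[[0, 0, 0], 0.03], [[0, 0, 0], 0]])

```text
clock: 17.3
eef_pos: [679.9, -160.4, 122.6]
tool_rot: [179.9, -0.0, 34.4]
ft_force: [5.7, -2.8, -8.0]
grip_width: 12.5
gripper_force: 18.0
```

```bash
python3 st.py|grep -E "rot|fo|mom|eef"
```

```text
eef_pos [ 679.91667842 -160.42645362  122.59760499]
tool_rot [ 1.79901489e+02 -3.23823212e-02  3.44363712e+01]
ft_force [ 5.69971687 -2.75404006 -8.00743295]
moment [-0.47740911 -1.11338995  0.00838864]
gripper_force 17.99544095993042
```

>>> apply_moves(increments=[[[0, 0, 0], 0.03], [[0, 0, 0], 0.03], [[0, 0, 0], 0]])

```text
clock: 17.68
eef_pos: [680.0, -160.6, 122.7]
tool_rot: [179.9, -0.0, 31.0]
ft_force: [5.7, -1.9, -8.9]
grip_width: 12.6
gripper_force: 18.0
```

```bash
python3 st.py|grep -E "rot|fo|mom|eef"
```

```text
eef_pos [ 680.02407308 -160.57851137  122.65410705]
tool_rot [ 1.79886783e+02 -4.52520968e-02  3.09955954e+01]
ft_force [ 5.70762126 -1.86174614 -8.88447096]
moment [-0.47796693 -1.10250841  0.05696739]
gripper_force 17.995081543922424
```

>>> apply_moves(increments=[[[0, 0, 0], 0.03], [[0, 0, 0], 0]])

```text
clock: 17.92
eef_pos: [680.0, -160.6, 122.6]
tool_rot: [179.9, -0.0, 29.3]
ft_force: [5.8, -3.6, -8.4]
grip_width: 13.1
gripper_force: 18.0
```

```bash
python3 st.py|grep -E "rot|fo|mom|eef"
```

```text
eef_pos [ 680.02696844 -160.57806511  122.63587225]
tool_rot [ 1.79883851e+02 -4.62521812e-02  2.92805061e+01]
ft_force [ 5.75700746 -3.55670387 -8.36984553]
moment [-0.54202892 -1.15151468  0.05439552]
gripper_force 17.995168268680573
```

>>> apply_moves(increments=[[[0, 0, 0], 0.03], [[0, 0, 0], 0.03], [[0, 0, 0], 0]])

```text
clock: 18.3
eef_pos: [680.1, -160.7, 122.7]
tool_rot: [179.9, -0.1, 25.9]
ft_force: [6.5, -1.3, -8.2]
grip_width: 13.2
gripper_force: 18.0
```

```bash
python3 st.py|grep -E "rot|fo|mom|eef"
```

```text
eef_pos [ 680.08690563 -160.70904603  122.70028462]
tool_rot [ 1.79871865e+02 -5.48027135e-02  2.58525507e+01]
ft_force [ 6.54355411 -1.34502845 -8.20371289]
moment [-0.4955466  -1.10434483  0.11369393]
gripper_force 18.001478612422943
```

>>> apply_moves(increments=[[[0, 0, 0], 0.03], [[0, 0, 0], 0]])

```text
clock: 18.55
eef_pos: [680.0, -160.7, 122.7]
tool_rot: [179.9, -0.0, 24.2]
ft_force: [5.1, -2.8, -7.7]
grip_width: 12.8
gripper_force: 18.1
```

```bash
python3 st.py|grep -E "rot|fo|mom|eef"
```

```text
eef_pos [ 680.00917699 -160.65123331  122.67114222]
tool_rot [ 1.79876396e+02 -4.52866967e-02  2.41763985e+01]
ft_force [ 5.05293369 -2.79758842 -7.67416208]
moment [-0.52314668 -1.14727925  0.18325627]
gripper_force 18.058582842350006
```

>>> apply_moves(increments=[[[0, 0, 0], 0.015], [[0, 0, 0], 0]])

```text
clock: 18.8
eef_pos: [679.9, -160.6, 122.6]
tool_rot: [179.9, -0.0, 23.3]
ft_force: [5.6, -2.7, -8.2]
grip_width: 12.5
gripper_force: 18.1
```

```bash
python3 st.py|grep -E "rot|fo|mom|eef"
```

```text
eef_pos [ 679.91058509 -160.55749753  122.63544873]
tool_rot [ 1.79885301e+02 -3.33913599e-02  2.33468250e+01]
ft_force [ 5.63058014 -2.69307056 -8.16807382]
moment [-0.56769576 -1.05881802  0.40429137]
gripper_force 18.145667016506195
```

The stop is felt: the moment rose from 0.05 to 0.40 N m. I'll back off slightly and lower into the notch.

>>> apply_moves(increments=[[[0, 0, 0], -0.035], [[0, 0, 0], -0.025], [[0, 0, 0], 0], [[0, 0, 0.002], 0], [[0, 0, 0.002], 0], [[0, 0, 0], 0]])

```text
clock: 19.55
eef_pos: [680.1, -160.7, 118.8]
tool_rot: [179.9, -0.1, 26.7]
ft_force: [5.0, -2.7, -7.6]
grip_width: 12.9
gripper_force: 18.0
```

```bash
python3 st.py|grep -E "rot|fo|mom|eef"
```

```text
eef_pos [ 680.07713954 -160.68277044  118.78312866]
tool_rot [ 1.79881787e+02 -5.98384666e-02  2.66891354e+01]
ft_force [ 5.02828492 -2.65525197 -7.6100945 ]
moment [-0.50429754 -1.06616467  0.02096797]
gripper_force 17.993082404136658
```

>>> apply_moves(increments=[[[0, 0, 0.002], 0], [[0, 0, 0.001], 0], [[0, 0, 0], 0]])

```text
clock: 19.92
eef_pos: [680.1, -160.7, 116.0]
tool_rot: [179.9, -0.1, 26.7]
ft_force: [5.5, -2.5, -6.8]
grip_width: 13.3
gripper_force: 18.0
```

>>> apply_moves(increments=[[[0, 0, 0.001], 0], [[0, 0, 0.0005], 0], [[0, 0, 0], 0]])

```text
clock: 20.3
eef_pos: [680.1, -160.7, 115.0]
tool_rot: [179.9, -0.1, 26.7]
ft_force: [4.1, -3.0, -3.3]
grip_width: 13.0
gripper_force: 18.0
```

```bash
python3 st.py|grep -E "rot|fo|mom|eef"
```

```text
eef_pos [ 680.10567915 -160.67615897  115.02365745]
tool_rot [ 1.79865672e+02 -6.67414671e-02  2.67164517e+01]
ft_force [ 4.0744582  -3.02190442 -3.32190988]
moment [-5.05414314e-01 -9.01222004e-01  8.02977736e-04]
gripper_force 17.996818721294403
```

>>> apply_moves(increments=[[[0, 0, 0.0006], 0], [[0, 0, 0], 0]])

```text
clock: 20.55
eef_pos: [680.1, -160.7, 114.7]
tool_rot: [179.9, -0.1, 26.7]
ft_force: [3.5, -3.8, 1.9]
grip_width: 12.5
gripper_force: 18.0
```

>>> apply_moves(increments=[[[0, 0, 0], 0], [[0, 0, 0], 0], [[0, 0, 0], 0], [[0, 0, 0], 0]], claw=-0.35)

```text
clock: 21.05
eef_pos: [678.5, -159.2, 112.8]
tool_rot: [-179.9, 0.1, 26.8]
ft_force: [-0.5, 0.5, -0.4]
grip_width: 28.3
gripper_force: 0.0
```

>>> apply_moves(increments=[[[0, 0, -0.01], 0], [[0, 0, -0.03], 0], [[0, 0, -0.04], 0], [[0, 0, -0.04], 0], [[0, 0, 0], 0], [[0, 0, 0], 0]])

```text
clock: 21.8
eef_pos: [678.7, -159.6, 233.0]
tool_rot: [-180.0, 0.0, 26.7]
ft_force: [-0.1, -0.2, -0.8]
grip_width: 28.1
gripper_force: 0.0
```

Run:
```python
from h import *
import cv2
f=ctrl.grab_frame("wrist");t=ctrl.grab_frame("top");cv2.imwrite("pics/t5.png",t["frame"])
for z in(153,163):print(proj(f,[677.5,-159.5,z]))
a=cv2.resize(f["frame"][60:260,110:390],(560,400));cv2.imwrite("pics/w5.png",cv2.convertScaleAbs(a,alpha=1.5,beta=15))
import pickle;pickle.dump(f,open("w5.pkl","wb"))
print(ctrl.get_state()["eef_pos"],ctrl.get_state()["tool_rot"],ctrl.get_state()["qpos"])
```

```text
[248.72679455 187.66821519]
[248.75335571 190.49122891]
[ 678.12004755 -159.37678178  231.47291544] [-1.79839985e+02  1.36522579e-01  2.67427677e+01] [-2.23956802e+01  3.40840780e+01  6.79179576e+01  1.46759853e-03
  7.82083002e+01  4.08614403e+01]
```

View pics/w5.png

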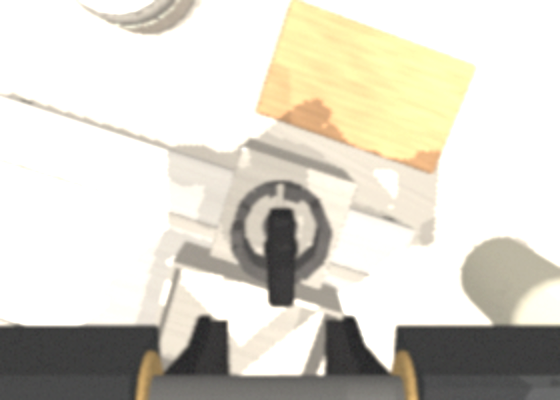

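The view shows the bar turned and staying that way after release: it lies at (280,255) in line with the tool, with the pin at (281,190). Next is the post, so I'll move above it and measure.

>>> apply_moves(increments=[[[-0.038, -0.0127, 0], 0], [[-0.038, -0.0127, 0], 0], [[-0.038, -0.0127, 0], 0], [[-0.038, -0.0127, 0], 0], [[0, 0, 0], 0.15], [[0, 0, 0], 0.155], [[0, 0, 0], 0], [[0, 0, 0], 0]], claw=0.4)

```text
clock: 22.9
eef_pos: [520.4, -182.6, 232.5]
tool_rot: [-179.9, 0.1, 9.4]
ft_force: [0.3, -0.8, 0.2]
grip_width: 61.1
gripper_force: 0.0
```

```bash
cat > post.py <<'E'
from h import *
import sys,cv2,pickle
f=ctrl.grab_frame("wrist");pickle.dump(f,open(sys.argv[1]+".pkl","wb"));cv2.imwrite(f"pics/{sys.argv[1]}.png",f["frame"])
c=proj(f,[520.5,-182,137]);print(c,ctrl.get_state()["eef_pos"],ctrl.get_state()["tool_rot"])
m=(f["frame"].max(2)<60).astype(np.uint8);m[217:]=0
n,l,s,ce=cv2.connectedComponentsWithStats(m)
for i in range(1,n):
    if s[i,4]>60:print(s[i],ce[i].round(1))
b=f["frame"].max(2);u,v=map(int,c)
for r in range(v-30,v+36,3):print(r,*["%3d"%x for x in b[r,u-30:u+31:2]])
print(u-30)
E
python3 post.py p1
python3 - <<'E'
from h import *
import pickle
f=pickle.load(open("w5.pkl","rb"));a=np.radians(26.7);e=np.array([677.5,-159.5])-22*np.array([np.cos(a),np.sin(a)])
for z in(157,166,178):print(z,proj(f,[*e,z]))
E
```

```text
[248.57087484 182.02531645] [ 520.48353353 -182.65362931  232.61504792] [-1.79951113e+02  5.93068091e-02  9.37958166e+00]
[242   0  33  31 525] [258.9  12.3]
[232  36  41  14 100] [253.2  44.7]
[242 159  20  33 544] [251.2 175.7]
152 145 145 143 144 142 143 143 143 143 136 140 142 140 143 147 159 162 164 164 165 164 163 167 163 158 166 167 169 169 169 166
155 152 153 152 152 152 153 152 152 151 138 138 141 140 141 152 159 162 165 163 164 164 163 166 164 162 171 172 172 172 173 172
158 152 153 150 152 151 152 150 151 149 138 139 141 140 141 136 119 100 113 141 161 166 163 166 165 159 168 171 171 172 170 172
161 153 155 155 153 154 155 153 155 152 139 139 141 140 110  37  24  22  23  22  50 131 160 165 164 159 171 173 174 174 175 175
164 149 148 149 149 149 149 149 147 148 137 139 142 112  32  18  25  23  23  25  25  41 136 164 163 162 166 167 169 168 169 167
167 151 151 153 152 151 151 152 152 148 137 138 138  78  23  23  28  19  20  21  24  23 105 162 163 154 167 170 170 170 170 170
170 153 153 153 152 156 156 154 151 149 135 141 136  61  24  21  25  27  29  27  22  23  74 159 162 15
[... 1345 characters left out ...]
 221 220 221 222 221 221 221 218 218 217 216 175 159 159 159 159 160 158 171 216 218 218
206 161 161 161 161 162 162 162 163 161 192 220 222 220 219 218 218 218 219 218 190 160 161 162 161 159 166 194 216 216 216 216
209 156 158 159 161 162 161 161 161 162 160 166 207 219 221 221 221 222 199 161 160 160 159 158 157 162 211 217 218 218 218 220
212 157 155 156 156 157 157 157 159 158 158 158 159 164 209 218 216 195 164 159 159 158 158 159 196 219 220 220 220 219 219 218
215 141 153 160 160 160 159 158 158 158 159 159 159 159 158 183 176 158 159 158 157 157 157 194 218 218 217 217 218 217 217 216
218
157 [248.70202458 210.8713858 ]
166 [248.72489134 214.11653895]
178 [248.75772244 218.77578828]
```

The post top is at about (252,182), i.e. near (521,-185). I'll shift 3 mm and descend.

>>> apply_moves(increments=[[[0, 0.003, 0.02], 0], [[0, 0, 0.03], 0], [[0, 0, 0.03], 0], [[0, 0, 0.03], 0], [[0, 0, 0.015], 0], [[0, 0, 0], 0]])

```text
clock: 23.7
eef_pos: [520.7, -185.5, 107.3]
tool_rot: [-179.9, 0.1, 9.3]
ft_force: [-0.3, 0.2, -0.6]
grip_width: 60.7
gripper_force: 0.0
```

>>> apply_moves(increments=[[[0, 0, 0.01], 0], [[0, 0, 0.01], 0], [[0, 0, 0.008], 0], [[0, 0, 0], 0]])

```text
clock: 24.2
eef_pos: [520.7, -185.5, 79.6]
tool_rot: [-179.9, 0.1, 9.3]
ft_force: [0.2, 0.2, -0.2]
grip_width: 61.0
gripper_force: 0.0
```

```bash
python3 st.py
python3 - <<'E'
from rig import ctrl
b=ctrl.grab_frame("wrist")["frame"].max(2)
for r in range(150,240,5):print(r,*["%3d"%x for x in b[r,190:320:4]])
E
```

```text
clock 24.2
eef_pos [ 520.68010591 -185.54971076   79.56511839]
tool_rot [-1.79942915e+02  6.66749183e-02  9.27107468e+00]
ft_force [ 0.21034333  0.17914283 -0.18969001]
moment [ 0.01174176 -0.04346094  0.04719184]
grip_width 61.038971403548715
gripper_force 0.0
150 139 138 138 139 142 140 141 142 142 143 142 141 143 143 143 142 144 142 144 143 144 144 144 142 144 144 145 144 145 143 142 125  89
155 143 143 143 143 142 142 141 142 142 141 142 141 141 140 141 143 143 142 143 144 142 143 145 144 145 144 145 145 146 145 146 105  88
160 104 105 103 107 107 107 108 108 107 107 107 107 110 108 108 110 109 109 111 111 114 112 114 114 113 112 113 116 124 119 119  97  88
165 103 102 101 104 102 102 102 103 101 102 102 103 102 103 102 102 103 103 103 103 103 104 103 103 103 104 105 104 105 105 104 105 105
170 101 100 100 101 100 101 101  99 100 100 100 101  99 101 101 100 101 101 102 102 102 102 101 102 101 104 104 104 104 103 103 104 105
175 141 141 142 141 141 141 141 140 141 140 142 142 140 141 141 140 141 142 141 142 141 143 143 142 144 143 143 143 143 144 144 143 144
180 152 153 153 154 15
[... 909 characters left out ...]
 175 176 177 177 179
215 151 153 153 150 155 150 151 150 150 140 140  21  24  20  23  23  22  28  24 112 140 141 149 150 150 153 174 176 176 176 179 178 179
220  77  75 168 167 167 169 166 167 169 138 136  22  23  25  24  23  24  26  21  73 140 143 154 149 150 154 177 177  73  74  35  17 159
225  28  28 159 162 163 161 162 163 165 168 132  21  25  21  26  24  23  22  23  53 218 160 170 168 161 160 160 160  26  28  30  23  27
230  30  23 153 159 159 159 161 162 164 164  86  26  25  22  22  21  26  27  18  25 225 223 169 161 160 160 160 157  26  28  31  24  22
235  28  24 157 162 164 165 163 162 160 159  52  23  22  28  29  35  30  22  26  20 214 161 160 161 162 163 164 191  26  27  32  29  22
```

Centred: the post spans columns 232–266 and the fingers sit at 198 and 301. I'll grip it.

>>> apply_moves(increments=[[[0, 0, 0], 0], [[0, 0, 0], 0], [[0, 0, 0], 0], [[0, 0, 0], 0], [[0, 0, 0], 0], [[0, 0, 0], 0]], claw=-1, force=20)

```text
clock: 25.0
eef_pos: [521.3, -186.0, 80.3]
tool_rot: [180.0, -0.0, 9.3]
ft_force: [-0.9, -0.4, 0.5]
grip_width: 23.0
gripper_force: 20.0
```

>>> apply_moves(increments=[[[0, -0.003, 0], 0], [[0, -0.003, 0], 0], [[0, 0, 0], 0]])

```text
clock: 25.38
eef_pos: [520.3, -179.9, 80.3]
tool_rot: [180.0, -0.0, 9.3]
ft_force: [0.0, -3.1, 0.6]
grip_width: 23.3
gripper_force: 20.0
```

It slides with 3 N, so the lock is free. Continuing.

>>> apply_moves(increments=[[[0, -0.006, 0], 0], [[0, -0.01, 0], 0], [[0, -0.012, 0], 0], [[0, -0.012, 0], 0], [[0, -0.012, 0], 0], [[0, -0.012, 0], 0], [[0, -0.012, 0], 0], [[0, -0.012, 0], 0], [[0, -0.006, 0], 0], [[0, 0, 0], 0]])

```text
clock: 26.62
eef_pos: [505.6, -85.5, 80.3]
tool_rot: [-179.9, -0.1, 9.2]
ft_force: [6.2, 1.7, -2.1]
grip_width: 23.3
gripper_force: 20.0
```

>>> apply_moves(increments=[[[0, -0.003, 0], 0], [[0, -0.003, 0], 0], [[0, 0, 0], 0]])

```text
clock: 27.0
eef_pos: [504.9, -81.1, 80.3]
tool_rot: [180.0, -0.1, 9.2]
ft_force: [5.0, -0.9, -2.5]
grip_width: 23.8
gripper_force: 20.0
```

>>> apply_moves(increments=[[[0, -0.002, 0], 0], [[0, -0.002, 0], 0], [[0, 0, 0], 0]])

```text
clock: 27.38
eef_pos: [504.4, -77.6, 80.3]
tool_rot: [180.0, -0.1, 9.2]
ft_force: [5.5, -2.0, -3.1]
grip_width: 23.4
gripper_force: 20.0
```

>>> apply_moves(increments=[[[0, -0.0015, 0], 0], [[0, 0, 0], 0]])

```text
clock: 27.62
eef_pos: [504.4, -77.6, 80.3]
tool_rot: [179.8, -0.1, 9.3]
ft_force: [4.9, -6.9, -4.3]
grip_width: 23.5
gripper_force: 20.0
```

At the end stop: about 110 mm of travel, with the force rising. I'll release and retreat.

>>> apply_moves(increments=[[[0, 0.001, 0], 0], [[0, 0, 0], 0], [[0, 0, 0], 0], [[0, 0, 0], 0], [[0, 0, 0], 0]], claw=0.4)

```text
clock: 28.25
eef_pos: [503.1, -76.5, 80.2]
tool_rot: [-180.0, 0.0, 9.3]
ft_force: [-0.6, -0.4, -0.1]
grip_width: 58.8
gripper_force: 0.0
```

>>> apply_moves(increments=[[[0, 0, -0.01], 0], [[0, 0, -0.03], 0], [[0, 0, -0.04], 0], [[0, 0, -0.04], 0], [[0, 0, -0.03], 0], [[0, 0, 0], 0], [[0, 0, 0], 0]])

```text
clock: 29.12
eef_pos: [502.6, -76.5, 229.7]
tool_rot: [-180.0, 0.1, 9.3]
ft_force: [0.1, -0.2, 0.2]
grip_width: 60.6
gripper_force: 0.0
```

Run:
```python
from h import *
import cv2
s=ctrl.get_state();print(s["eef_pos"],s["ft_force"],s["clock"])
f=ctrl.grab_frame("wrist")
c=proj(f,[504.5,-77.5,137]);print("pred post top",c)
m=(f["frame"].max(2)<60).astype(np.uint8);m[217:]=0
n,l,st,ce=cv2.connectedComponentsWithStats(m)
for i in range(1,n):
    if st[i,4]>60:print(st[i],ce[i].round(1))
# knob in scene: dark blob, predicted top for up / down
g=ctrl.grab_frame("scene");cv2.imwrite("pics/s6.png",g["frame"])
for z in(143,152):print("knob",proj(g,[677.5,-159.5,z]))
b=g["frame"].max(2)
for r in range(184,216):print(r,*["%3d"%x for x in b[r,158:190]])
```

```text
[502.56560752 -76.45492222 229.72205409] [ 0.07751877 -0.24477214  0.15267716] 29.125
pred post top [250.46675881 181.24262135]
[368   0  38  34 810] [387.3  11.7]
[333  19  34  30 275] [345.1  36.9]
[239 159  22  33 546] [249.3 175.2]
knob [172.82718694 197.50971245]
knob [172.05006638 195.00709741]
184 147 151 143 147 150 147 144 146 151 152 121  85  78 111 143 139 139 141 142 140 142 141 138 139 138 140 144 141 142 143 144 145
185 143 143 143 144 143 140 146 148  89  35  25  12  13  20 147 147 143 144 138 144 141 141 143 143 145 145 146 149 102  97 139 147
186 142 144 144 142 143 142 138 148  65  24  31  15  31  12  74 141 142 144 144 143 142 146 148 124 101 103  59  53  52  48 112 151
187 145 145 142 144 143 144 145 153  63  22  21  20  28  10  76 145 145 143 143 145 143 141 146 104  54  58  54  59  51  53  68 146
188 147 145 144 144 147 144 146 151  61  28  15  26  30  30   9 145 148 142 142 142 142 142 147 107  51  50  56  62  59  57  67  99
189 145 148 148 149 146 148 147 153  95  28  16  30  20  18   1 115 147 144 144 145 142 143 150 127  63  53  57  57  57  53  41 147
190 14
[... 2725 characters left out ...]
 123 123 122 126  63  37  36  25 121 120
211 142 144 148 150 106  62  57  61  39  28 138 124 118  87  65  41  71  83  59  44  41  54  58 116 119  78  63  46  34  27  90 118
212 145 144 143 132  87  44  55  58  57  63 121 122 123 116  46  35  61  93  72  58  28  51  53 118 123  52  44  48  41  34  90 116
213 130 136 141 143 139  49  58  60  46  64 119 126 124  84  47  34  34  94  75  54  31  46  57 118 125  82  35  33  19  46  93 114
214 133 131 131 134 142  88  45  39  31  23 119 120  78  45  39  61  40  97  69  32  51  51  68 120 123  82  35  34  28  49 120 134
215 132 135 131 141 139  86  34  33  29  23  71 124  63  56  58  58  34  99  76  34  45  54 116 117 118 119  51  32  27  43 116 134
```

```bash
python3 -c "
from rig import ctrl
print(ctrl.hand_in())"
```

```text
the job is handed in; nothing more can be done
None
```

The job is handed in, but the judge gave no verdict. By my measurements the plunger sits up in its rest notch (lifted about 9 mm, turned about 1.3 rad), the hopper is at its end stop (about 109 mm of travel), the gripper is clear, and no contact with the other items was felt (their positions weren't re-measured).

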